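# Plug in the touch mixer and hold the oil bottle down in its sprung cradle

## Task

Get the touch mixer going on the oil bottle: first plug the square plug fully home into the square socket in the mixer's deck and let go of it. Then take the round oil bottle, set it upright in the mixer's sprung ring cradle and press it straight down as far as the cradle goes. The mixer only runs while the bottle is held down, so finish with the bottle still in the gripper and the cradle still pressed down.

Things in the scene. Friction and masses are not known exactly. Their poses are not given: they have to be found in the camera images.
- mixer: touch mixer, fixed to the worktop: a low grey box 112 (x) x 212 (y) x 45 mm high with a bare metal deck as its top, 45 mm above the worktop. Origin at the centre of its underside, z up; its long side runs along its y. The square socket is 58 mm from the centre towards its +y end, the sprung ring cradle 58 mm towards its -y end.
- socket (a point): centre of the mouth of the square socket, level with the deck (45 mm above the worktop). The hole is 22.5 x 22.5 mm and 20 mm deep with a 3 mm lead-in chamfer; its sides lie along this frame's x and y, which are the mixer's; z up.
- cradle_seat (a point): centre of the inner floor of the sprung ring cradle, a round black cup with a steel ring on its rim, standing on a coil spring. It moves with the cradle: 69 mm above the worktop at rest, 54 mm fully pressed. The cup is 16 mm deep inside from this floor to the rim, 41 mm inside diameter at the bottom widening to 50 mm at the rim, 58 mm outside. z up.
- cradle (a joint): how far the cradle is pressed down, in m: 0 at rest (up), 0.015 at its stop. The spring needs about 4 N to start and 10 N at the stop, less the weight of the cradle and bottle, and pushes back up when let go. A bottle just standing in it leaves it up.
- plug: square plug standing upright on the worktop, 50 mm tall, 50 g: a black housing 28 x 28 mm, 34 mm tall (16 to 50 mm above the foot), to grip by, on a grey spigot 20 x 20 mm, 16 mm long, bevelled to 17 mm at the foot. Origin: centre of the spigot's foot, z up, sides along x and y. Fits the socket at any quarter turn; fully home, the housing rests on the deck with the origin 16 mm below it.
- bottle: round oil bottle with a tall pointed spout, standing on the worktop: body 36 mm in diameter, shoulder top at 64 mm, spout tip at 92 mm; about 90 g. Origin at the centre of its underside, z up. Grip the round body above the lowest 20 mm, which go into the cradle. It starts on one side of the mixer and the plug on the other, either way round.
Things that resemble listed ones, but are neither listed nor needed, are in the scene too. Of the things that look like the bottle, take the one that is nearest to the robot's base at the start.

How it is judged:
By the outcome, as a careful person would: the job done as asked, in the order asked, and still so for the second after the job is handed in, while the arm keeps its last pose, push and grip.
It also fails if it takes over 64 s, if anything falls off the work surface, if the arm or the gripper's body presses on something with over 40 N, if the wrist force passes 120 N, or if a joint passes its speed limit or range.

## Robot

A 6-joint arm with a two-finger parallel gripper is mounted at the origin on a cart in front of the work surface, level with it; the furniture and walls round the work are solid. World frame = base frame: x ahead of the robot, y to its left, z up, the work surface at z = 0. Lengths are in m, angles in degrees, forces in N, time in s.
With the tool pointing down it reaches from about 0.25 to 0.725 m from the base axis. Payload 9.7 kg.
Tool frame: the origin (TCP) lies on the mounting face of the last link; the fingertips stand 173 mm ahead of it and the grasp point (between the pads) lies 155 mm ahead of it; z points along the fingers, y is the line along which they close (so a half turn about z gives the same grasp; the last joint's range is limited). The gripper opens to 85 mm and grips with 20 to 120 N. Pads are 22 mm wide; open, the fingers measure 114 mm over their backs; the gripper's body (76 mm by 85 mm) begins 54 mm behind the grasp point. The pads swing forward as they close: fully open they stand 13 mm farther back than shut.
Start: joints at [69.5, 4.979, 10.078, 95.1, 0, 90], TCP at [0.193, 0.515, 0.405] pointing down, gripper open.
Joint ranges: [-179.16, 179.16], [-48.56, 103.87], [-65.8, 70.77], [-126.05, 130.52], [-82.76, 87.17], [-180, 180]. Speed limits (degrees/s): [127.2, 127.2, 147.25, 180, 180, 180].

## Interface

Orientations are given as [roll, pitch, yaw] about the fixed x, y, z axes, in that order (R = Rz(yaw) Ry(pitch) Rx(roll)).
In Python, from workcell import bot, camera, camera_model, outline_of, pinpoint gives the robot as it stands.
- The arm moves only by the tool move_arm, never from a script. Its arguments are lists of equal length, an entry for each row: "jaw": the closure, from 0 (fully open) to 1 (shut); "delta_pos": the shift along the world's x, y, z in m, a list of three; "yaw": the turn about the world's z in rad. In form: {"jaw": [jaw, ...], "delta_pos": [[dx, dy, dz], ...], "yaw": [yaw, ...]}. A call has 1 to 10 rows; each row shifts and turns the commanded pose from where the row before left it; what a row does not reach is not made up. A row lasts 1/12 s, in which the tool goes at most 41.7 mm and 7.16 degrees, less where a joint would pass 70% of its speed; a pose out of reach is approached as far as the arm can. A call with a gripper value outside its range is refused whole. The fingers move at their own pace and stop on an object; "force" is the grip in N (left out, the last holds). Time passes only in rows, so rows that do not move let the fingers close. It gives the time, the measured TCP pose, the force, the opening and the grip force at its end, in the units of the state.
- bot.get_obs(): the state, without advancing time (a new reading comes with each control period).
- camera(name): name is "side" or "top"; returns the picture (400x640x3 uint8, red, green, blue); there is no depth.
- camera_model(name): a dict with "fx", "fy", "cx", "cy" (pixels), "R" (3x3) and "t" (3): a world point X has camera coordinates R X + t. Camera axes: x right, y down, z forward; pixel columns grow to the right and rows downward; lengths in m; the calibration is good to about 2 mm. A picture is of the moment at which its call begins. camera_model takes no time and is no camera call.
- bot.job_done(): hands the job in; it is judged then, once.
Trained networks look in the newest picture that a camera, given by its name, has taken for a name from the list of things; names that differ only in an ending like _2 or _b are one class to them, and where a whole thing is asked for, a point or a joint stands for the part that bears it (a point fixed in the world has none). Each returns a list of dicts, best first, with "confidence" (0 to 1); they miss things now and then, are a little off and sometimes report something else, mostly with a low value. They report only what shows in the picture. A call takes as long as a camera call. They do not tell look-alikes from the thing itself.
- outline_of(camera, thing): "mask" (400x640 bool, what is visible of it) and "xy" ([column, row] in pixels, amid what is visible of it).
- pinpoint(camera, thing): "xy" ([column, row] in pixels: a listed point, or the origin of a listed thing).
The state is a dict: "time": time; "q": joint angles; "qd": joint speeds; "joint_efforts": joint torques, N m; "ee_pos": TCP position; "tcp_rot": TCP orientation; "wrist_force": force on the tool from outside, world axes, zero at the start; "torque": the same for the moment, N m; "opening": finger opening in m; "grasp_force": force on a finger pad.
Only numpy, scipy, OpenCV 4.12 (cv2) and the standard library are available. Lean on these libraries where they do the work, as an engineer would, in place of code of your own. Each camera call takes 0.05 s, during which the arm holds its last target. There are 200 camera calls.

## Working session

There is one attempt and no reset: what is moved stays moved. The work goes in short steps, Python scripts to look and compute and a tool call to move; the robot and the scene stay as the last step left them, time stands still between calls to the robot, and variables do not carry over. Pictures are saved under pics/ and viewed, at most 10 in all, crops included, and the job is handed in when it is done.

Besides the shell and the picture viewer there is one more tool, called as a command line: name --pt "numbers of a row" for each row, then --argument value for the rest. move_arm: Moves the arm, as the interface text tells. Its arguments: {"type":"object","properties":{"jaw":{"type":"array"},"delta_pos":{"type":"array"},"yaw":{"type":"array"},"force":{"type":"number"}},"required":["jaw","delta_pos","yaw"]}

```bash
mkdir -p pics; cat > h.py <<'E'
import numpy as np, cv2
from workcell import bot, camera, camera_model, outline_of, pinpoint
def ray(c,uv):
    m=camera_model(c);R=np.array(m["R"]);t=np.array(m["t"])
    d=R.T@np.array([(uv[0]-m["cx"])/m["fx"],(uv[1]-m["cy"])/m["fy"],1.]);return -R.T@t,d
def atz(c,uv,z):
    o,d=ray(c,uv);return o+d*(z-o[2])/d[2]
def tri(u1,u2):
    o1,d1=ray("side",u1);o2,d2=ray("top",u2)
    s=np.linalg.lstsq(np.c_[d1,-d2],o2-o1,rcond=None)[0]
    a,b=o1+s[0]*d1,o2+s[1]*d2
    return (a+b)/2,np.linalg.norm(a-b)
def proj(c,X):
    m=camera_model(c);p=np.array(m["R"])@X+np.array(m["t"]);return np.array([m["fx"]*p[0]/p[2]+m["cx"],m["fy"]*p[1]/p[2]+m["cy"]])
E
python3 - <<'E'
from h import *
np.set_printoptions(precision=4,suppress=True)
for c in("side","top"):
    im=camera(c);cv2.imwrite(f"pics/{c}0.png",im[...,::-1])
    o,_=ray(c,(0,0));print(c,o)
P={}
for n in("mixer","socket","cradle_seat","plug","bottle"):
    for c in("side","top"):
        P[n,c]=pinpoint(c,n)
    print(n,[[(np.round(d["xy"],1).tolist(),round(d["confidence"],2)) for d in P[n,c]] for c in("side","top")])
    for a in P[n,"side"]:
        for b in P[n,"top"]:
            X,e=tri(a["xy"],b["xy"])
            if e<.012: print("  ",np.round(a["xy"]),np.round(b["xy"]),X,round(e,4))
E
```

```text
side [0.3558 0.9077 0.5816]
top [ 0.3545 -0.0022  1.0996]
mixer [[], [([341.5, 192.8], 0.56)]]
socket [[], [([318.0, 185.4], 0.78)]]
cradle_seat [[([318.1, 186.7], 0.75)], [([341.5, 190.9], 0.73), ([361.6, 190.5], 0.54)]]
   [318. 187.] [342. 191.] [ 0.5554 -0.0382  0.1007] 0.003
   [318. 187.] [362. 190.] [ 0.5645 -0.0935  0.0722] 0.002
plug [[([322.9, 295.7], 0.53)], [([241.0, 219.9], 0.62)]]
   [323. 296.] [241. 220.] [ 0.4903  0.2498 -0.006 ] 0.008
bottle [[([302.3, 185.5], 0.8), ([346.4, 176.8], 0.6)], [([402.3, 168.4], 0.6), ([439.8, 211.4], 0.55)]]
   [302. 186.] [402. 168.] [ 0.6417 -0.2187  0.0083] 0.0004
   [346. 177.] [440. 211.] [ 0.5171 -0.3221  0.0005] 0.0025
```

View pics/side0.png

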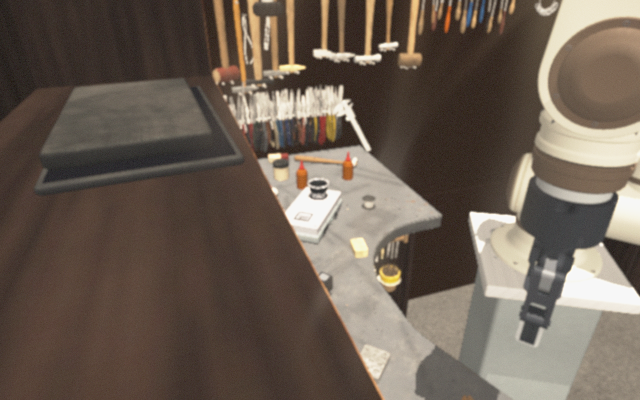

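View pics/top0.png

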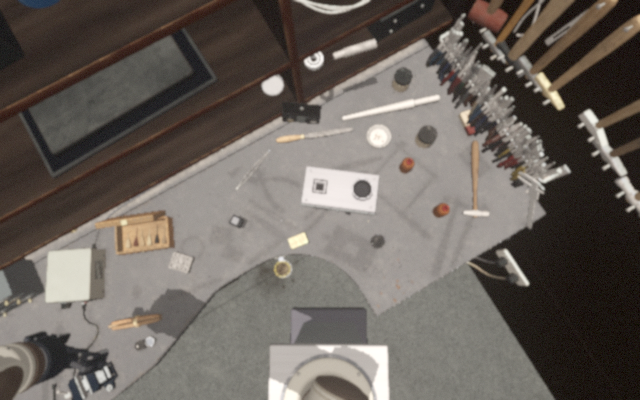

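Side view: the orange bottles are at (302,178) and (348,168), the mixer at (315,210), and the plug at (325,282), half hidden by the shelf edge. 
Top view: mixer at (341,190), with the socket at (320,186) and the cradle at (362,190).
- **Bottle candidates (top view):** (408,165), about 0.68 m from the base, and (442,210), about 0.61 m. I choose (442,210) because it is nearer.
- **Plug candidates (top view):** (237,221) is dark and square, while (377,241) is a round jar. I choose (237,221).

Next I check both choices in a close crop.

```bash
python3 - <<'E'
from h import *
np.set_printoptions(precision=4,suppress=True)
im=cv2.imread("pics/top0.png")
a=cv2.resize(im[145:245,215:465],None,fx=3.2,fy=3.2,interpolation=cv2.INTER_CUBIC)
s=cv2.imread("pics/side0.png")
b=cv2.resize(s[150:225,265:365],None,fx=3.7,fy=3.7,interpolation=cv2.INTER_CUBIC)
c=cv2.resize(s[260:310,300:350],(277,277),interpolation=cv2.INTER_CUBIC)
o=np.zeros((320+277,800,3),np.uint8);o[:320]=a;o[320:,:370]=b[:277,:370];o[320:,400:677]=c
cv2.imwrite("pics/crop0.png",o)
m=camera_model("top");print(m["fx"],camera_model("side")["fx"])
for n in("mixer","socket","cradle_seat","plug","bottle"):
  for c in("top","side"):
    camera(c)
    for d in outline_of(c,n):
        if d["confidence"]<.3: continue
        k=d["mask"].astype(np.uint8);pt=cv2.findNonZero(k)
        print(n,c,round(d["confidence"],2),np.round(d["xy"],1),"area",k.sum(),"rect",[np.round(v,2) for v in cv2.minAreaRect(pt)], pt[:,0].mean(0))
for n in("socket","cradle_seat","plug","bottle"):
    r=[]
    for i in range(3):
        camera("top");r+=[np.round(d["xy"],1).tolist() for d in pinpoint("top",n)]
    print(n,r)
E
```

```text
385.39435006807855 416.80048341607414
mixer top 0.65 [340.3 190.6] area 2990 rect [array([340.09, 191.1 ]), array([75.49, 42.06]), np.float64(6.2)] [340.4271 190.5211]
mixer side 0.69 [315.4 210.8] area 2250 rect [array([314.4, 210.8]), array([43.2, 62.8]), np.float64(36.87)] [314.4364 210.5453]
socket top 0.86 [340.5 190.7] area 2979 rect [array([339.73, 191.15]), array([74.67, 41.8 ]), np.float64(7.13)] [339.95   190.3974]
socket side 0.88 [313.9 208.3] area 2294 rect [array([314.52, 211.14]), array([44.2, 63.6]), np.float64(36.87)] [314.3845 210.9015]
cradle_seat top 0.68 [364.6 186.9] area 318 rect [array([361.5, 188. ]), array([18., 19.]), np.float64(90.0)] [361.6447 188.1226]
cradle_seat side 0.54 [315.3 187.7] area 332 rect [array([318.5, 189. ]), array([20., 19.]), np.float64(90.0)] [318.2922 187.8976]
plug top 0.63 [236.1 220.9] area 140 rect [array([236. , 220.5]), array([12.97, 10.73]), np.float64(26.57)] [236.0571 220.5786]
plug side 0.71 [316.5 210.6] area 2154 rect [array([314.54, 210.8 ]), array([42.31, 61.21]), np.float64(37.57)] [314.3528 210.6871]
plug side 0.57 [32
[... 177 characters left out ...]
, array([12.02, 14.85]), np.float64(45.0)] [406.4012 164.7346]
bottle top 0.48 [439.6 212.1] area 191 rect [array([440.8, 209.6]), array([12.52, 16.99]), np.float64(63.43)] [440.7539 209.801 ]
bottle side 0.78 [305.4 176.3] area 224 rect [array([302., 176.]), array([26., 10.]), np.float64(90.0)] [301.5625 177.5312]
bottle side 0.6 [347.7 170.4] area 233 rect [array([348. , 166.5]), array([27., 10.]), np.float64(90.0)] [347.9914 168.6309]
socket [[321.0, 187.3], [321.2, 186.7], [318.5, 187.0]]
cradle_seat [[362.5, 192.1], [361.8, 187.4], [365.2, 189.5]]
plug [[237.9, 219.3], [237.9, 222.6], [238.0, 224.0]]
bottle [[436.4, 210.8], [401.8, 168.7], [438.4, 210.5], [440.0, 208.7], [401.6, 169.8]]
```

View pics/crop0.png

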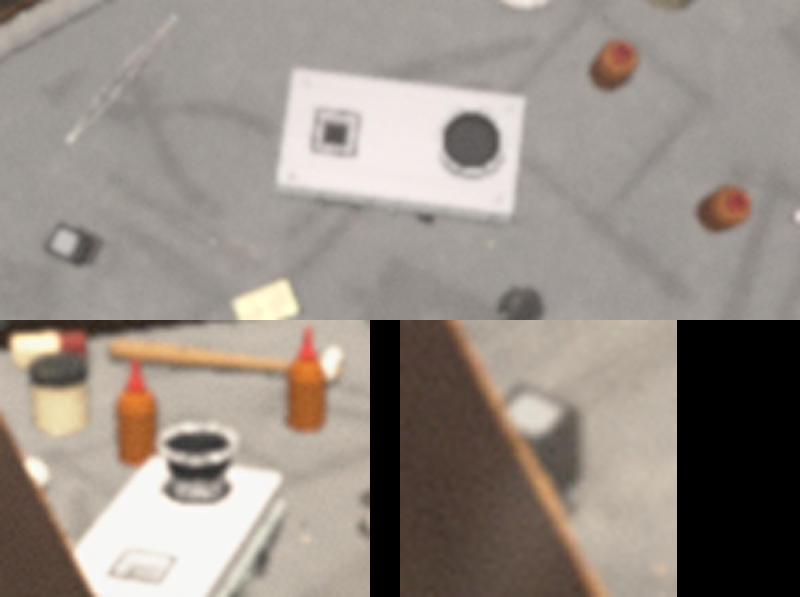

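The crop shows the plug as a square with a light top at (235.6,221). The nearer bottle, with its red spout, is at (442,210), and the cradle rim centre is at (362,188). Next I refine to sub-pixel.

```bash
python3 - <<'E'
from h import *
np.set_printoptions(precision=4,suppress=True)
ims=np.mean([camera("top").astype(float) for _ in range(6)],0).astype(np.float32)
big=cv2.resize(ims,None,fx=8,fy=8,interpolation=cv2.INTER_CUBIC)
f=lambda p:(np.array(p)+.5)/8-.5
g=big.mean(2)
def comp(mask,uv):
    n,l,s,c=cv2.connectedComponentsWithStats(mask.astype(np.uint8))
    k=l[int(uv[1]*8),int(uv[0]*8)];return (l==k).astype(np.uint8),s[k]
print("vals deck,table,plug top, hole, border",[ims[v,u].mean().round() for u,v in((340,190),(340,225),(236,221),(320,186),(240,222))])
m,_=comp(g>(ims[190,340].mean()+ims[165,300].mean())/2,(340,190))
m=cv2.morphologyEx(m,cv2.MORPH_CLOSE,np.ones((15,15),np.uint8))
c,_=cv2.findContours(m,cv2.RETR_EXTERNAL,cv2.CHAIN_APPROX_NONE);c=max(c,key=len)
w=np.array([atz("top",f(p[0]),.045)[:2] for p in c],np.float32)
r=cv2.minAreaRect(w);print("deck rect",r)
bx=cv2.boxPoints(r);print(bx, )
for nm,uv,th,z,inv in(("hole",(320,186.5),110,.045,1),("plugtop",(235.6,221),None,.05,0),("cupdark",(362,188),110,.085,1)):
    if th is None: th=(ims[221,236].mean()+60)/2+15
    sub=(g<th) if inv else (g>th)
    if nm=="plugtop":
        z0=np.zeros_like(sub);z0[int(213*8):int(229*8),int(228*8):int(245*8)]=1;sub=sub&z0.astype(bool)
    m,s=comp(sub,uv);c,_=cv2.findContours(m,cv2.RETR_EXTERNAL,cv2.CHAIN_APPROX_NONE);c=max(c,key=len)
    w=np.array([atz("top",f(p[0]),z)[:2] for p in c],np.float32)
    print(nm,th,s/8,cv2.minAreaRect(w),w.min(0),w.max(0))
# plug two-view, bottle from red tip & body
for nm,z in(("body",.0),("tip",.09)):
    pass
hsv=cv2.cvtColor(big.clip(0,255).astype(np.uint8),cv2.COLOR_RGB2HSV)
sb=cv2.resize(np.mean([camera("side").astype(float) for _ in range(4)],0).astype(np.float32),None,fx=8,fy=8,interpolation=cv2.INTER_CUBIC).clip(0,255).astype(np.uint8)
hs=cv2.cvtColor(sb,cv2.COLOR_RGB2HSV)
def bot_(h,x0,x1,y0,y1):
    q=np.zeros(h.shape[:2],bool);q[y0*8:y1*8,x0*8:x1*8]=1
    s=(h[...,1]>130)&(h[...,2]>60)&q
    yy,xx=np.nonzero(s);red=s&((h[...,0]<4)|(h[...,0]>165));ry,rx=np.nonzero(red)
    return f((xx.min(),yy.min())),f((xx.max(),yy.max())),f((xx.mean(),yy.mean())),f((np.median(rx),np.median(ry)))
bt=bot_(hsv,428,455,198,224);bs=bot_(hs,338,358,150,182);print(bt,bs)
print("red tri",tri(bs[3],bt[3]),"cen tri",tri(bs[2],bt[2]))
for z in(.03,.05,.075): print(z,atz("top",bt[2],z),atz("top",bt[3],z))
print("plug top tri",tri((324.3,272+3),(235.6,220.9)))
print("cup rim tri",tri((318.3,181.5),(362.2,188.4)))
E
```

```text
vals deck,table,plug top, hole, border [np.float32(238.0), np.float32(149.0), np.float32(193.0), np.float32(85.0), np.float32(85.0)]
deck rect ((0.5746463537216187, -0.03538250923156738), (0.20622007548809052, 0.1062629297375679), 82.21712493896484)
[[ 0.508  -0.1303]
 [ 0.6133 -0.1447]
 [ 0.6413  0.0596]
 [ 0.536   0.074 ]]
hole 110 [316.875 184.5     5.625   5.    196.   ] ((0.5811406970024109, 0.022025763988494873), (0.015430210158228874, 0.013719012960791588), 85.77458953857422) [0.5741 0.0145] [0.5881 0.0299]
plugtop 141.58334 [231.125 216.625   8.      8.25  391.   ] ((0.4866337776184082, 0.2550518810749054), (0.020582234486937523, 0.02070000395178795), 63.733463287353516) [0.4751 0.2442] [0.4976 0.2659]
cupdark 110 [ 354.375  180.875   16.      15.75  1637.   ] ((0.5671719908714294, -0.09329003095626831), (0.04264600947499275, 0.04284235090017319), 89.66407775878906) [ 0.5457 -0.1146] [ 0.5886 -0.0719]
(array([436.0625, 204.0625]), array([447.9375, 214.8125]), array([442.0053, 209.4997]), array([444.6875, 207.8125])) (array([342.1875, 154.0625]), array([352.1875, 179.0625]), array([347.3144, 168.4745]), array([347.6875, 157.5625]))
red tri (array([ 0.5149, -0.3151,  0.0716]), np.float64(0.0003643447255541874)) cen tri (array([ 0.5161, -0.3195,  0.0318]), np.float64(0.0009307880286624049))
0.03 [ 0.5169 -0.32    0.03  ] [ 0.5216 -0.3277  0.03  ]
0.05 [ 0.5138 -0.314   0.05  ] [ 0.5185 -0.3216  0.05  ]
0.075 [ 0.51   -0.3066  0.075 ] [ 0.5146 -0.314   0.075 ]
plug top tri (array([0.4836, 0.2521, 0.0504]), np.float64(0.001803051813253846))
cup rim tri (array([ 0.5655, -0.0939,  0.0881]), np.float64(0.0011325432551952158))
```

```bash
python3 - <<'E'
from h import *
np.set_printoptions(precision=3,suppress=True)
for a,b in(((243,155),(50,170)),((40,187),(22,105)),((208,78),(215,75)),((243,155),(215,75))): print(tri(a,b))
for z in(0,.2,.3,.4): print(z,atz("top",(215,133),z),atz("top",(260,115),z),atz("side",(300,240),z),atz("side",(330,310),z))
o=bot.get_obs();print({k:np.round(o[k],3) for k in("time","ee_pos","tcp_rot","opening","wrist_force","q")})
E
```

```text
(array([0.529, 0.511, 0.413]), np.float64(0.014744982710453405))
(array([0.682, 0.608, 0.4  ]), np.float64(0.021003787485932308))
(array([0.707, 0.207, 0.427]), np.float64(0.016417095433295534))
(array([0.701, 0.226, 0.317]), np.float64(0.13200141362854514))
0 [0.757 0.337 0.   ] [0.813 0.203 0.   ] [0.58  0.065 0.   ] [0.463 0.295 0.   ]
0.2 [0.684 0.275 0.2  ] [0.73  0.165 0.2  ] [0.503 0.355 0.2  ] [0.426 0.506 0.2  ]
0.3 [0.647 0.245 0.3  ] [0.688 0.147 0.3  ] [0.464 0.5   0.3  ] [0.408 0.611 0.3  ]
0.4 [0.611 0.214 0.4  ] [0.646 0.128 0.4  ] [0.426 0.645 0.4  ] [0.389 0.716 0.4  ]
{'time': np.float64(3.3), 'ee_pos': array([0.193, 0.515, 0.405]), 'tcp_rot': array([-179.997,   -0.   ,  159.501]), 'opening': np.float64(0.085), 'wrist_force': array([-0.45 ,  0.582,  0.125]), 'q': array([69.5  ,  4.98 , 10.078, 95.101,  0.   , 89.999])}
```

The shelf edge is at about z = 0.4 and x > 0.59 near the plug. I'll keep to the robot side of it and move over the plug.

move_arm --jaw '[0,0,0,0,0,0,0,0,0,0]' --pt "0.0294 -0.026 -0.01" --pt "0.0294 -0.026 -0.01" --pt "0.0294 -0.026 -0.01" --pt "0.0294 -0.026 -0.01" --pt "0.0294 -0.026 -0.01" --pt "0.0294 -0.026 -0.01" --pt "0.0294 -0.026 -0.01" --pt "0.0294 -0.026 -0.01" --pt "0.0294 -0.026 -0.01" --pt "0.0294 -0.026 -0.01" --yaw '[-0.01,-0.01,-0.01,-0.01,-0.01,-0.01,-0.01,-0.01,-0.01,-0.01]' --force 20

```text
time: 4.13
ee_pos: [0.4878, 0.2535, 0.3044]
tcp_rot: [180.0, 0.0, 153.7]
wrist_force: [0.0, 0.7, 0.5]
opening: 0.0855
grasp_force: 0.0
```

move_arm --jaw '[0,0]' --pt "0 0 0" --pt "0 0 0" --yaw '[0,0]'

```text
time: 4.3
ee_pos: [0.4877, 0.2536, 0.3038]
tcp_rot: [-179.9, -0.1, 153.6]
wrist_force: [0.1, 1.1, 0.2]
opening: 0.0855
grasp_force: 0.0
```

move_arm --jaw '[0,0,0,0,0.5,0.7,0.8,0.8,0.8,0.8]' --pt "-0.001 0.0015 -0.028" --pt "0 0 -0.028" --pt "0 0 -0.028" --pt "0 0 -0.025" --pt "0 0 0" --pt "0 0 0" --pt "0 0 0" --pt "0 0 0" --pt "0 0 0" --pt "0 0 0" --yaw '[0,0,0,0,0,0,0,0,0,0]' --force 20

```text
time: 5.13
ee_pos: [0.4861, 0.257, 0.1974]
tcp_rot: [179.9, 0.1, 153.8]
wrist_force: [-0.2, -0.2, 1.6]
opening: 0.0281
grasp_force: 19.1
```

```bash
python3 - <<'E'
from h import *
im=camera("top");a=cv2.resize(im[170:270,190:290],(500,500),interpolation=cv2.INTER_CUBIC)
cv2.imwrite("pics/g1.png",a[...,::-1]);o=bot.get_obs();print(o["opening"],o["grasp_force"],o["ee_pos"])
E
```

```text
0.027705631118768094 19.38645601272583 [0.48599481 0.2569027  0.19709363]
```

View pics/g1.png

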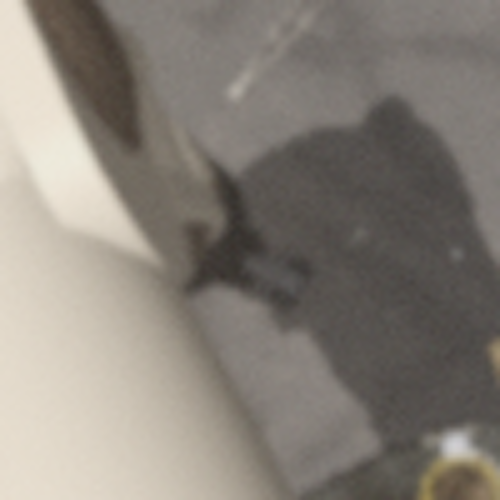

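The gripper holds the plug square at 28 mm opening; in the picture the fingers are on the plug at about (246,224). Next I open, turn 90° and squeeze again to centre it on the other axis.

move_arm --jaw '[0.35,0.35,0.35,0.35,0.35,0.35,0.35,0.35,0.35,0.35]' --pt "0 0 0" --pt "0 0 0" --pt "0 0 0" --pt "0 0 0" --pt "0 0 0" --pt "0 0 0" --pt "0 0 0" --pt "0 0 0" --pt "0 0 0" --pt "0 0 0" --yaw '[0,0,0,0,-0.12,-0.12,-0.12,-0.12,-0.12,-0.12]'

```text
time: 6.02
ee_pos: [0.4856, 0.2566, 0.1955]
tcp_rot: [-180.0, 0.0, 112.2]
wrist_force: [-0.2, 0.4, 0.8]
opening: 0.0552
grasp_force: 0.0
```

move_arm --jaw '[0.35,0.35,0.35,0.35,0.35,0.35,0.35,0.35,0.35]' --pt "0 0 0" --pt "0 0 0" --pt "0 0 0" --pt "0 0 0" --pt "0 0 0" --pt "0 0 0" --pt "0 0 0" --pt "0 0 0" --pt "0 0 0" --yaw '[-0.12,-0.12,-0.12,-0.12,-0.12,-0.12,-0.13,0,0]'

```text
time: 6.77
ee_pos: [0.4856, 0.2566, 0.1956]
tcp_rot: [-180.0, 0.0, 64.3]
wrist_force: [0.7, -0.0, -0.1]
opening: 0.055
grasp_force: 0.0
```

move_arm --jaw '[0.6,0.8,0.8,0.8,0.8,0.8]' --pt "0 0 0" --pt "0 0 0" --pt "0 0 0" --pt "0 0 0" --pt "0 0 0" --pt "0 0 0" --yaw '[0,0,0,0,0,0]' --force 30

```text
time: 7.27
ee_pos: [0.4856, 0.2567, 0.1957]
tcp_rot: [180.0, -0.0, 64.1]
wrist_force: [0.3, -0.6, -0.6]
opening: 0.0277
grasp_force: 31.9
```

move_arm --jaw '[0.8,0.8,0.8,0.8,0.8,0.8,0.8,0.8,0.8,0.8]' --pt "0 0 0.036" --pt "0 0 0.036" --pt "0.0121 -0.0293 0" --pt "0.0121 -0.0293 0" --pt "0.0121 -0.0293 0" --pt "0.0121 -0.0293 0" --pt "0.0121 -0.0293 0" --pt "0.0121 -0.0293 0" --pt "0.0121 -0.0293 0" --pt "0.0121 -0.0293 0" --yaw '[0,0,0.04,0.04,0.04,0.04,0.04,0.04,0.04,0.036]'

```text
time: 8.1
ee_pos: [0.5827, 0.0207, 0.2676]
tcp_rot: [180.0, -0.0, 82.3]
wrist_force: [0.6, 0.3, -0.8]
opening: 0.0275
grasp_force: 31.8
```

move_arm --jaw '[0.8,0.8,0.8]' --pt "0 0 0" --pt "0 0 0" --pt "0 0 0" --yaw '[0,0,0]'

```text
time: 8.35
ee_pos: [0.5823, 0.0223, 0.2674]
tcp_rot: [-180.0, -0.0, 82.2]
wrist_force: [0.2, -0.1, -0.1]
opening: 0.0275
grasp_force: 31.8
```

```bash
python3 - <<'E'
from h import *
np.set_printoptions(precision=4,suppress=True)
im=camera("top");a=cv2.resize(im[150:230,280:360],(400,400),interpolation=cv2.INTER_CUBIC)
s=camera("side");b=cv2.resize(s[160:240,270:350],(400,400),interpolation=cv2.INTER_CUBIC)
cv2.imwrite("pics/g2.png",np.hstack([a,b])[...,::-1]);o=bot.get_obs();print(o["opening"],o["grasp_force"],o["ee_pos"],o["tcp_rot"],o["wrist_force"])
p=o["ee_pos"]-[0,0,.195]
for c in("side","top"): print(c,proj(c,p),proj(c,p+[0,0,.05]),proj(c,np.array([.5825,.0221,.045])))
E
```

```text
0.027483892515373223 31.841771006584167 [0.5821 0.0231 0.2676] [-179.9852   -0.0092   82.253 ] [-1.0242 -0.2878 -0.3975]
side [302.3263 206.4889] [301.7267 188.6632] [302.6015 215.7909]
top [318.6371 184.0069] [318.1624 179.8468] [319.2353 186.0189]
```

View pics/g2.png

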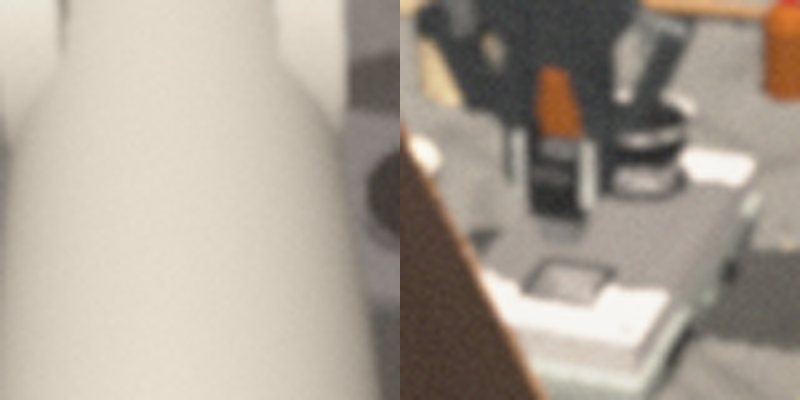

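Side view: the spigot foot is at about (302.6,208), above the socket at (303.6,216.4), so they line up. I lower in small steps and watch the force.

move_arm --jaw '[0.8,0.8,0.8,0.8,0.8,0.8]' --pt "-0.0005 -0.001 -0.01" --pt "0 0 -0.01" --pt "0 0 -0.004" --pt "0 0 -0.004" --pt "0 0 -0.004" --pt "0 0 0" --yaw '[0,0,0,0,0,0]'

```text
time: 8.95
ee_pos: [0.5817, 0.0214, 0.2346]
tcp_rot: [-179.9, -0.0, 82.2]
wrist_force: [-0.3, 1.2, -1.1]
opening: 0.0277
grasp_force: 31.8
```

move_arm --jaw '[0.8,0.8,0.8,0.8,0.8]' --pt "0 0.0005 -0.003" --pt "0 0 -0.003" --pt "0 0 -0.003" --pt "0 0 -0.002" --pt "0 0 0" --yaw '[0,0,0,0,0]'

```text
time: 9.37
ee_pos: [0.5819, 0.0217, 0.2248]
tcp_rot: [180.0, -0.0, 82.2]
wrist_force: [0.9, -0.5, 0.5]
opening: 0.0274
grasp_force: 31.8
```

Nearly home; a bit further until it makes contact.

move_arm --jaw '[0.8,0.8,0.8,0.8]' --pt "0 0 -0.002" --pt "0 0 -0.001" --pt "0 0 -0.001" --pt "0 0 0" --yaw '[0,0,0,0]'

```text
time: 9.7
ee_pos: [0.5816, 0.0217, 0.2245]
tcp_rot: [179.9, -0.0, 82.2]
wrist_force: [-13.8, -1.0, 28.8]
opening: 0.0277
grasp_force: 35.6
```

Firm contact at z = 0.2245, which matches fully home. I let go, rise and look.

move_arm --jaw '[0.8,0.4,0.4,0.4,0.4,0.4,0.2,0.2,0.2,0.2]' --pt "0 0 0.002" --pt "0 0 0" --pt "0 0 0" --pt "0 0 0" --pt "0 0 0" --pt "0 0 0.03" --pt "0 0 0.03" --pt "-0.02 -0.03 0.02" --pt "-0.02 -0.03 0.02" --pt "-0.02 -0.03 0" --yaw '[0,0,0,0,0,0,0,0,0,0]'

```text
time: 10.53
ee_pos: [0.5218, -0.0688, 0.3264]
tcp_rot: [179.7, 0.0, 82.3]
wrist_force: [0.4, -1.6, 0.6]
opening: 0.0687
grasp_force: 0.0
```

```bash
python3 - <<'E'
from h import *
np.set_printoptions(precision=4,suppress=True)
im=camera("top");a=cv2.resize(im[150:230,280:360],(400,400),interpolation=cv2.INTER_CUBIC)
s=camera("side");b=cv2.resize(s[160:240,270:350],(400,400),interpolation=cv2.INTER_CUBIC)
cv2.imwrite("pics/g3.png",np.hstack([a,b])[...,::-1]);o=bot.get_obs();print(o["time"],o["opening"],o["grasp_force"],o["ee_pos"],o["tcp_rot"],o["q"])
for z in (.079,.095): print([proj(c,np.array([.582,.022,z])) for c in("side","top")])
E
```

```text
10.6333 0.06815585426895734 0.0 [ 0.5202 -0.0711  0.324 ] [179.9159   0.0522  82.0176] [-7.7723  0.628  -3.3758 85.9123 -0.0525 90.21  ]
[array([302.4104, 204.0647]), array([318.9819, 183.5504])]
[array([302.2217, 198.4203]), array([318.8392, 182.2473])]
```

View pics/g3.png

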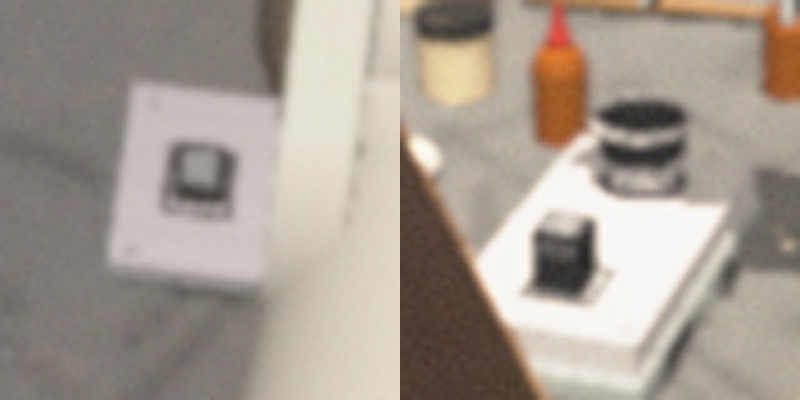

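Both views show the plug home in the socket, with the housing on the deck at top (320,185). Next the bottle.

move_arm --jaw '[0,0,0,0,0,0,0,0,0]' --pt "0 -0.035 0" --pt "0 -0.035 0" --pt "0 -0.035 0" --pt "0 -0.035 0" --pt "0 -0.035 0" --pt "-0.001 -0.035 0" --pt "-0.001 -0.034 0" --pt "0 0 0" --pt "0 0 0" --yaw '[0,0,0,0,0,0,0,0,0]' --force 20

```text
time: 11.38
ee_pos: [0.5199, -0.3136, 0.3214]
tcp_rot: [-179.9, -0.0, 82.1]
wrist_force: [0.4, -0.3, -0.0]
opening: 0.0854
grasp_force: 0.0
```

move_arm --jaw '[0,0,0,0,0.4,0.5,0.7,0.7,0.7,0.7]' --pt "-0.0045 -0.0035 -0.031" --pt "0 0 -0.031" --pt "0 0 -0.031" --pt "0 0 -0.03" --pt "0 0 0" --pt "0 0 0" --pt "0 0 0" --pt "0 0 0" --pt "0 0 0" --pt "0 0 0" --yaw '[0,0,0,0,0,0,0,0,0,0]'

```text
time: 12.22
ee_pos: [0.5161, -0.3159, 0.2023]
tcp_rot: [179.8, 0.1, 82.2]
wrist_force: [-1.2, 0.9, 7.2]
opening: 0.0342
grasp_force: 20.9
```

move_arm --jaw '[0.35,0.35,0.35,0.35,0.35,0.35,0.35,0.35,0.35]' --pt "0 0 0" --pt "0 0 0" --pt "0 0 0" --pt "0 0 0" --pt "0 0 0" --pt "0 0 0" --pt "0 0 0" --pt "0 0 0" --pt "0 0 0" --yaw '[0,0,0,-0.12,-0.12,-0.12,-0.12,-0.12,-0.12]'

```text
time: 12.97
ee_pos: [0.5154, -0.3158, 0.1997]
tcp_rot: [-180.0, 0.0, 40.6]
wrist_force: [0.3, -0.4, 0.1]
opening: 0.0554
grasp_force: 0.0
```

move_arm --jaw '[0.35,0.35,0.35,0.35,0.35,0.35,0.35,0.35]' --pt "0 0 0" --pt "0 0 0" --pt "0 0 0" --pt "0 0 0" --pt "0 0 0" --pt "0 0 0" --pt "0 0 0" --pt "0 0 0" --yaw '[-0.12,-0.12,-0.12,-0.12,-0.12,-0.12,0,0]'

```text
time: 13.63
ee_pos: [0.5154, -0.3158, 0.1997]
tcp_rot: [-180.0, 0.0, -0.1]
wrist_force: [0.1, -0.2, -0.3]
opening: 0.0553
grasp_force: 0.0
```

move_arm --jaw '[0.5,0.7,0.7,0.7,0.7,0.7,0.7]' --pt "0 0 0" --pt "0 0 0" --pt "0 0 0" --pt "0 0 0" --pt "0 0 0" --pt "0 0 0" --pt "0 0 0" --yaw '[0,0,0,0,0,0,0]' --force 45

```text
time: 14.22
ee_pos: [0.5155, -0.3158, 0.1999]
tcp_rot: [180.0, -0.0, -0.3]
wrist_force: [0.6, -0.9, 3.3]
opening: 0.0335
grasp_force: 45.1
```

move_arm --jaw '[0.7,0.7,0.7,0.7,0.7]' --pt "0 0 0.025" --pt "0 0 0.025" --pt "0 0 0.03" --pt "0 0 0.02" --pt "0 0 0" --yaw '[0,0,0,0,0]'

```text
time: 14.63
ee_pos: [0.5159, -0.316, 0.3043]
tcp_rot: [179.8, -0.3, -0.3]
wrist_force: [0.4, 0.5, -0.6]
opening: 0.0333
grasp_force: 45.2
```

move_arm --jaw '[0.7,0.7,0.7,0.7,0.7,0.7,0.7,0.7,0.7,0.7]' --pt "0.0065 0.028 0" --pt "0.0065 0.028 0" --pt "0.0065 0.028 0" --pt "0.0065 0.028 0" --pt "0.0065 0.028 0" --pt "0.0065 0.028 0" --pt "0.0065 0.028 0" --pt "0.006 0.027 0" --pt "0 0 0" --pt "0 0 0" --yaw '[0,0,0,0,0,0,0,0,0,0]'

```text
time: 15.47
ee_pos: [0.5669, -0.0914, 0.2983]
tcp_rot: [-180.0, 0.1, -0.1]
wrist_force: [-0.2, -0.0, -1.8]
opening: 0.0331
grasp_force: 45.3
```

```bash
python3 - <<'E'
from h import *
np.set_printoptions(precision=4,suppress=True)
s=camera("side");b=cv2.resize(s[130:220,270:360],(585,585),interpolation=cv2.INTER_CUBIC)
cv2.imwrite("pics/g4.png",b[...,::-1]);o=bot.get_obs();print(o["time"],o["opening"],o["grasp_force"],o["ee_pos"],o["tcp_rot"],o["wrist_force"])
p=o["ee_pos"]-[0,0,.200]
for X in(p,p+[0,0,.02],[.567,-.0931,.085]): print((proj("side",np.array(X))-[270,130])*6.5)
E
```

```text
15.5167 0.03310955805984294 45.28440010151826 [ 0.5668 -0.0924  0.2985] [-179.9958    0.0942   -0.221 ] [-0.5832  0.8832 -1.0607]
[308.4206 313.1755]
[307.8359 269.3454]
[308.7298 341.6098]
```

View pics/g4.png

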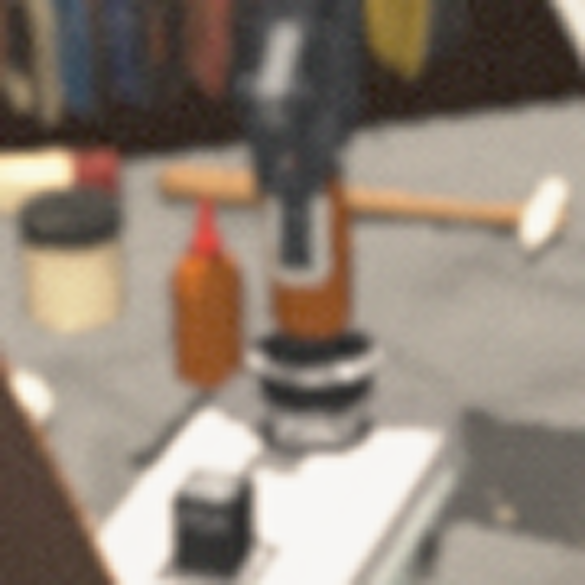

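The bottle hangs upright over the cup: its bottom centre is at crop x 312 and the rim centre at 316, about 2 mm off towards -x. Its bottom is about 27 mm below the fingertips. I correct that and lower.

move_arm --jaw '[0.7,0.7,0.7,0.7,0.7,0.7]' --pt "-0.0012 -0.0005 0" --pt "0 0 -0.01" --pt "0 0 -0.007" --pt "0 0 -0.006" --pt "0 0 -0.004" --pt "0 0 0" --yaw '[0,0,0,0,0,0]' --force 60

```text
time: 16.02
ee_pos: [0.5653, -0.0935, 0.2711]
tcp_rot: [-180.0, 0.1, -0.3]
wrist_force: [-0.5, -0.6, -1.5]
opening: 0.033
grasp_force: 62.7
```

move_arm --jaw '[0.7,0.7,0.7,0.7,0.7]' --pt "0 0 -0.003" --pt "0 0 -0.003" --pt "0 0 -0.003" --pt "0 0 0" --pt "0 0 0" --yaw '[0,0,0,0,0]'

```text
time: 16.43
ee_pos: [0.5658, -0.0933, 0.2642]
tcp_rot: [180.0, -0.0, -0.3]
wrist_force: [-2.0, -0.7, 3.8]
opening: 0.0327
grasp_force: 63.3
```

move_arm --jaw '[0.7,0.7,0.7,0.7,0.7,0.7]' --pt "0 0 -0.003" --pt "0 0 -0.003" --pt "0 0 -0.003" --pt "0 0 -0.002" --pt "0 0 0" --pt "0 0 0" --yaw '[0,0,0,0,0,0]'

```text
time: 16.93
ee_pos: [0.5658, -0.0933, 0.254]
tcp_rot: [180.0, -0.1, -0.3]
wrist_force: [-3.5, -0.3, 9.4]
opening: 0.0329
grasp_force: 63.8
```

move_arm --jaw '[0.7,0.7,0.7,0.7]' --pt "0 0 -0.001" --pt "0 0 -0.001" --pt "0 0 -0.001" --pt "0 0 0" --yaw '[0,0,0,0]'

```text
time: 17.27
ee_pos: [0.5657, -0.0933, 0.2538]
tcp_rot: [180.0, -0.2, -0.3]
wrist_force: [-10.4, 0.9, 28.7]
opening: 0.0332
grasp_force: 66.0
```

move_arm --jaw '[0.7,0.7,0.7,0.7,0.7,0.7]' --pt "0 0 0" --pt "0 0 0" --pt "0 0 0" --pt "0 0 0" --pt "0 0 0" --pt "0 0 0" --yaw '[0,0,0,0,0,0]'

```text
time: 17.77
ee_pos: [0.5657, -0.0933, 0.2538]
tcp_rot: [180.0, -0.2, -0.3]
wrist_force: [-10.4, 0.2, 28.1]
opening: 0.0329
grasp_force: 66.0
```

```bash
python3 - <<'E'
from h import *
np.set_printoptions(precision=4,suppress=True)
s=camera("side");b=cv2.resize(s[130:220,270:360],(585,585),interpolation=cv2.INTER_CUBIC)
cv2.imwrite("pics/g5.png",b[...,::-1]);o=bot.get_obs();print(o["time"],o["opening"],o["grasp_force"],o["ee_pos"],o["tcp_rot"],o["wrist_force"])
for z in(.085,.07): print((proj("side",np.array([.567,-.0931,z]))-[270,130])*6.5)
E
```

```text
17.8167 0.03276229249465662 65.96929080085829 [ 0.5657 -0.0933  0.2538] [179.9561  -0.2291  -0.3002] [-9.7374  0.2935 27.3121]
[308.7298 341.6098]
[309.1573 373.6201]
```

View pics/g5.png

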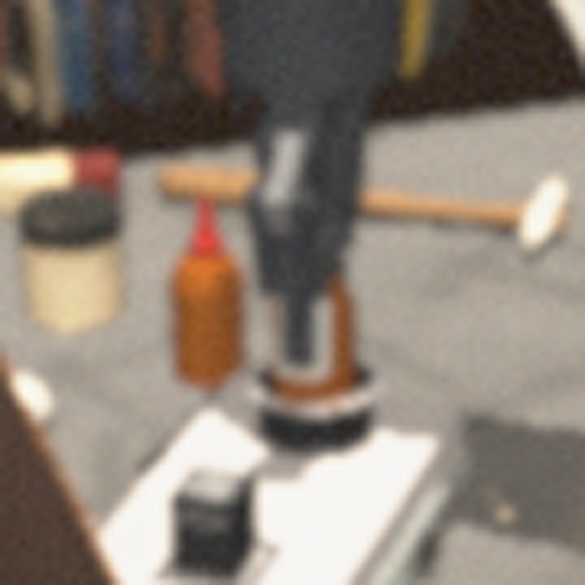

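The cup is down on the deck with its spring out of sight, the bottle stands upright in the gripper, and the plug is still home. I hand the job in.

```bash
python3 -c "
from workcell import bot
print(bot.job_done())"
```

```text
the job is handed in; nothing more can be done
None
```

I handed the job in at about 18 s of the 64 s: the plug is fully home in the socket and released, and the gripper is holding the bottle upright in the cradle, pressed to its stop with about 28 N; no verdict came back.

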